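Seat a centrifuge rotor on its drive and shut the lid

ROBOT

A 7-joint arm with a two-finger parallel gripper is mounted at the origin on the work surface. World frame = base frame: x ahead of the robot, y to its left, z up, the work surface at z = 0. Lengths are in m, angles in rad, forces in N, time in s.
With the tool pointing down it reaches from about 0.425 to 0.875 m from the base axis. Payload 4.7 kg.
Tool frame: the origin (TCP) lies midway between the tips of the shut fingers; the grasp point (between the pads) lies 19 mm behind it; z points along the fingers, y is the line along which they close (so a half turn about z gives the same grasp; the last joint's range is limited). The gripper opens to 87 mm and grips with 3 to 60 N. Pads are 19 mm wide; open, the fingers measure 117 mm over their backs; the gripper's body (75 mm by 190 mm) begins 51 mm behind the grasp point.
Start: joints at [-1.212, 0.321, -0.07, 1.45, 0.023, 1.371, -0.057], TCP at [0.22, 0.612, 0.223] pointing down, gripper open.
Joint ranges: [-2.86, 2.86], [-0.3, 2.09], [-1.38, 1.24], [0.06, 2.45], [-1.56, 4.7], [0.09, 2.05], [-2.69, 2.69]. Speed limits (rad/s): [2.57, 2.57, 3.14, 3.14, 3.14, 3.14, 3.14].

INTERFACE

Orientations are given as a rotation vector (axis times angle).
In Python, from bench import ctrl gives the robot as it stands. The module is installed in compiled form; this text tells all that it offers.
- The arm moves only by the shell command python3 -m handwheel 'ROWS' [FORCE]. ROWS is JSON, a list of rows, each a list of 7 numbers: the finger opening in m, from 0 to 0.087, then the shift along the tool's x, y, z in m, then the turn, a rotation vector about the tool's x, y, z in degrees. A call has 1 to 12 rows; each row shifts and turns the commanded pose from where the row before left it, along the tool's axes as they then stand; what a row does not reach is not made up. A row lasts 1/8 s, in which the tool goes at most 62.5 mm and 10.7 degrees, less where a joint would pass 70% of its speed; a pose out of reach is approached as far as the arm can. A call is refused whole if a number of a shift passes 0.0625 or a number of a turn 10.7, either way. A call with a gripper value outside its range is refused whole. The fingers move at their own pace and stop on an object; FORCE is the grip in N (left out, the last holds). Time passes only in rows, so rows that do not move let the fingers close. It gives the time, the measured TCP pose, the force, the opening and the grip force at its end, in the units of the state.
- ctrl.get_state(): the state, without advancing time (a new reading comes with each control period).
- ctrl.get_image(name): name is "scene" or "side" or "wrist"; returns (picture, depth): 384x512x3 uint8, blue, green, red; 384x512 float32, m along the optical axis (not along the pixel's ray), 0 where there is no reading.
- ctrl.camera_info(name): a dict with "intrinsics" (3x3 intrinsics, pixels), "R" (3x3) and "t" (3): a world point X has camera coordinates R X + t. Camera axes: x right, y down, z forward; pixel columns grow to the right and rows downward; lengths in m; the calibration is good to about 2 mm. The wrist camera is an equidistant fisheye: a pixel r from the principal point sees the ray r / f radians off the axis. A picture is of the moment at which its call begins: read the wrist's pose just before it. camera_info takes no time and is no camera call; for the wrist camera it gives the pose at the moment of the call.
- ctrl.close_job(): hands the job in; it is judged then, once.
The state is a dict: "time": time; "joint_positions": joint angles; "qd": joint speeds; "joint_torque": joint torques, N m; "position": TCP position; "tool_rot": TCP orientation; "ft_force": force on the tool from outside, world axes, zero at the start; "torque": the same for the moment, N m; "grip_width": opening from 0.0 (shut) to 1.0 (fully open); "grip_force": force on a finger pad.
Only numpy, scipy, OpenCV 4.12 (cv2) and the standard library are available. Lean on these libraries where they do the work, as an engineer would, in place of code of your own. Each camera call takes 0.05 s, during which the arm holds its last target. There are 200 camera calls.

TASK

Fit the aluminium rotor to the small open centrifuge: set it on the drive spindle, turn it under light pressure until its slots drop over the drive dog and it sits fully home, and let go of it. Never force it down, as the drive is delicate. Then close the lid, and leave the other things on the bench where they stand.

Things in the scene. Friction and masses are not known exactly. Their poses are not given: they have to be found in the camera images.
- rotor: Round aluminium rotor, 96 mm across, 62 mm high, about 0.32 kg, standing on the bench; rim 32 mm up, 44 to 48 mm from the axis. Origin: centre of the hub's flat underside, z up. Under the hub (40 mm wide) are a bore 11.2 mm wide, 24 mm deep, and two crossed slots 6 mm wide, 8.5 mm deep, along the rotor's x and y axes: it fits the drive dog at every quarter turn.
- rotor_grip (a point): Middle of the rotor's grip, the black fluted round knob on its axis: 28 mm in diameter, from 36 to 62 mm above the rotor's origin (this point is 49 mm above it). It can be taken from any side.
- centrifuge: White centrifuge, fixed, 172 mm wide (y), from 132 mm before (-x, control panel) to 118 mm behind its origin, which is on the bench under the spindle axis. Housing top 115 mm above the bench. The open bowl is 130 mm in diameter, floor 35 mm above the bench. The motor's rubber mounts give 1 mm for each 5 N of downward load, up to 2.5 mm; the drive must never take more than 30 N.
- drive_seat (a point): Centre of the spindle's flat shoulder (38 mm across), 49 mm above the bench, on the axis: the rotor's origin comes here (within 1 mm) when home. Above the shoulder stands a shaft 10 mm thick and 14 mm high with a cone nose up to 21 mm.
- dog_top (a point): On the axis, 7 mm above the shoulder, level with the top of the drive dog: a bar 36 mm long, 4 mm wide, crosswise through the shaft. Its direction differs each time and is not measured (this point does not turn with it). The rotor drops only within about 3 degrees of it; otherwise it rests here, 7 mm too high. The spindle turns stiffly (0.09 N m): pressing over about 10 N may drag it round.
- lid (a joint): Lid angle (rad): 0 shut, about 1.75 at the start, standing open and leaning a little back; at most 1.9. It stays where it is left (stiff hinge, 2 to 3 N at the edge moves it). A flat frame with a clear window, 158 mm wide, 12 mm thick, 150 mm from hinge to front edge, plus a lip 13 mm long, 60 mm wide at the middle of the front edge.
- lid_hinge (a point): Middle of the hinge axis, which runs along the centrifuge's y: 78 mm behind (+x of) the spindle axis, 117 mm above the bench. Shut, the lid's underside is at this height, it reaches 150 mm towards the centrifuge's -x, and its outer face is 12 mm higher.
- lid_edge (a point): Middle of the lid's front edge, on its outer face: 150 mm from the hinge axis along the lid and 12 mm outward. The point's -x axis points along the lid away from the hinge, z outward.
- reagent_bottle: White plastic reagent bottle with a red cap, 54 mm across, 130 mm high; origin at the centre of its underside. Leave it alone.
- bead_jar: Glass jar with a white lid, 68 mm across, 85 mm high; origin at the centre of its underside. Leave it alone.
- tube_rack: White rack 66 x 98 mm with blue-capped sample tubes, 68 mm high; origin at the centre of its underside. Leave it alone.
Mind the look-alikes: they are no part of the job. Leave any purple look-alike of the rotor alone.

How it is judged:
On the way, in this order (a step that is already met when the one before it is completed fails the run):
1. the rotor is fully home on the spindle, the lid still open and the gripper off the rotor (z of rotor in the frame of drive_seat below 0.0025 m and horizontal distance between rotor and drive_seat below 0.003 m and angle between rotor's own z axis and vertical below 0.06 rad and value of joint lid above 0.5 rad and contact force between rotor and the fingers below 0.1 N), for 0.2 s.
2. the lid is shut (value of joint lid below 0.05 rad), for 0.2 s.
At the end, for the whole second after the job is handed in: The rotor is at rest on the spindle, upright, its origin less than 2.5 mm above the shoulder and within 3 mm of the axis, and the lid is shut to within 0.05 rad (z of rotor in the frame of drive_seat below 0.0025 m and horizontal distance between rotor and drive_seat below 0.003 m and angle between rotor's own z axis and vertical below 0.06 rad and linear speed of rotor below 0.02 m/s and value of joint lid below 0.05 rad); the robot touches nothing.
It fails at once if the rotor pressed or knocked against the centrifuge with more than 30 N (contact force between rotor and centrifuge above 30 N).
It fails at once if another thing on the bench shifted by more than 20 mm (distance of any of reagent_bottle, bead_jar, tube_rack from where it was at the start of the episode above 0.02 m).
It also fails if it takes over 72 s, if anything falls off the work surface, if the arm or the gripper's body presses on something with over 40 N, if the wrist force passes 120 N, or if a joint passes its speed limit or range.

## Working session

There is one attempt and no reset: what is moved stays moved. The work goes in short steps, Python scripts to look and compute and a shell command to move; the robot and the scene stay as the last step left them, time stands still between calls to the robot, and variables do not carry over. Pictures are saved under pics/ and viewed, at most 10 in all, crops included, and the job is handed in when it is done.

```bash
mkdir -p pics; cat > h.py <<'E'
import numpy as np,cv2
from bench import ctrl
from scipy.spatial.transform import Rotation as Ro
def grab(n,f):
    info=ctrl.camera_info(n); im,d=ctrl.get_image(n)
    cv2.imwrite(f'pics/{f}.png',im); np.savez(f'{f}.npz',im=im,d=d,K=info['intrinsics'],R=info['R'],t=info['t'])
def cloud(f):
    z=np.load(f+'.npz'); d=z['d'];K=z['K'];v,u=np.mgrid[:384,:512]
    P=np.stack([(u-K[0,2])/K[0,0]*d,(v-K[1,2])/K[1,1]*d,d],-1)
    W=(P-z['t'])@z['R']; W[d==0]=np.nan
    return W,z['im']
def tool():
    s=ctrl.get_state(); return s,np.array(s['position']),Ro.from_rotvec(s['tool_rot'])
E
python3 - <<'E'
from h import *
grab('scene','s0');grab('side','d0')
a=[cv2.imread(f'pics/{n}.png') for n in('s0','d0')]
cv2.imwrite('pics/both.png',cv2.resize(np.vstack(a),(800,1200))[:600]) 
s,p,r=tool();print(s['time'],p,r.as_matrix().round(3))
for n in('scene','side'):
    i=ctrl.camera_info(n);print(n,i['intrinsics'],-i['R'].T@i['t'])
E
```

```text
0.1 [0.21959751 0.61126599 0.22157479] [[-0.941  0.338 -0.   ]
 [ 0.338  0.941 -0.002]
 [-0.    -0.002 -1.   ]]
scene [[390.17630252   0.         249.74696792]
 [  0.         390.17630252 189.46093758]
 [  0.           0.           1.        ]] [ 1.17573716 -0.02997682  0.84576316]
side [[391.80190629   0.         260.99119794]
 [  0.         391.80190629 188.96639241]
 [  0.           0.           1.        ]] [0.37970005 0.62612139 0.94513066]
```

View pics/s0.png

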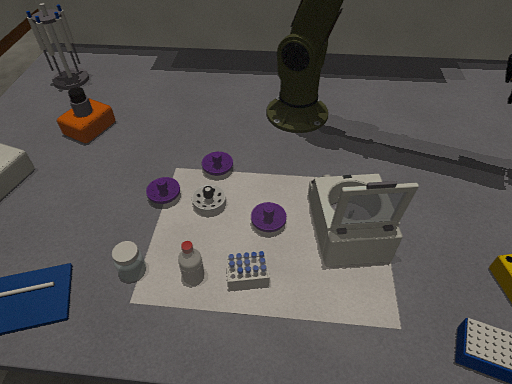

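View pics/d0.png

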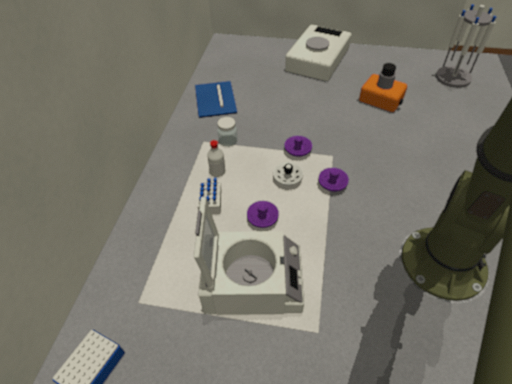

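The rotor (silver, black knob) is at scene (209,200) and side (288,175), with purple look-alikes around it. The centrifuge bowl is at scene (350,195) and side (249,262), and its lid stands on the far +x side. Next I measure from depth.

```bash
python3 - <<'E'
from h import *
def circ(P):
    A=np.c_[2*P,np.ones(len(P))];s=np.linalg.lstsq(A,(P**2).sum(1),rcond=None)[0];return s[:2],np.sqrt(s[2]+s[0]**2+s[1]**2)
for f,(u,v),c in(('s0',(209,200),(355,215)),('d0',(288,175),(250,265))):
    W,im=cloud(f)
    # rotor
    w=W[v-25:v+25,u-25:u+25].reshape(-1,3);w=w[np.isfinite(w[:,0])]
    k=w[w[:,2]>.056]; print(f,'table z',np.median(w[w[:,2]<.01,2]),'knob',len(k),k.mean(0),k[:,2].max(),np.ptp(k,0))
    r=w[(w[:,2]>.026)&(w[:,2]<.036)]; print(' rim',len(r),(r.min(0)+r.max(0))/2,np.ptp(r,0), cv2.minEnclosingCircle(r[:,:2].astype(np.float32)))
    # centrifuge
    w=W[c[1]-60:c[1]+60,c[0]-65:c[0]+65].reshape(-1,3);w=w[np.isfinite(w[:,0])]
    t=w[(abs(w[:,2]-.115)<.004)]; print(' top',len(t),cv2.minAreaRect(t[:,:2].astype(np.float32)),np.median(t[:,2]))
    b=w[(w[:,2]>.03)&(w[:,2]<.04)]
    print(' floor',len(b),b.mean(0) if len(b) else '')
    s=w[(w[:,2]>.047)&(w[:,2]<.075)]; 
    l=w[w[:,2]>.16];print(' lid',len(l),l.min(0),l.max(0))
    np.save(f+'_top.npy',t);np.save(f+'_all.npy',w)
    # ascii map of points at bowl area: mean height 
im=cv2.imread('pics/d0.png')[195:325,180:320];cv2.imwrite('pics/c1.png',cv2.resize(im,None,fx=4.5,fy=4.5,interpolation=cv2.INTER_CUBIC))
E
```

```text
s0 table z 0.0016219975566167679 knob 75 [ 0.46059987 -0.23756046  0.06208243] 0.06677771863371716 [0.02797426 0.02789063 0.01041547]
 rim 387 [ 0.45813736 -0.2381541   0.03083567] [0.09835698 0.09485587 0.00962789] ((0.4580495059490204, -0.23881588876247406), 0.04961182177066803)
 top 1118 ((0.5205202102661133, 0.15018108487129211), (0.20224879682064056, 0.17346708476543427), 10.256363868713379) 0.11542354946132508
 floor 253 [0.57336038 0.13031291 0.03513827]
 lid 2420 [0.5846688  0.08528682 0.16002984] [0.62409764 0.24299801 0.28125655]
d0 table z 0.002239539008897499 knob 58 [ 0.45896951 -0.23550802  0.06286294] 0.06844109519263455 [0.02879425 0.02884659 0.01222074]
 rim 378 [ 0.45344576 -0.27253066  0.03103349] [0.106738   0.16514547 0.00990425] ((0.4380428194999695, -0.2722794711589813), 0.09000711888074875)
 top 2323 ((0.5205433964729309, 0.14945346117019653), (0.20245540142059326, 0.1747763305902481), 9.562845230102539) 0.11616829388975464
 floor 1281 [0.51223212 0.11005553 0.03623874]
 lid 1094 [0.57508962 0.08808209 0.16007281] [0.61924449 0.24348216 0.28250901]
```

View pics/c1.png

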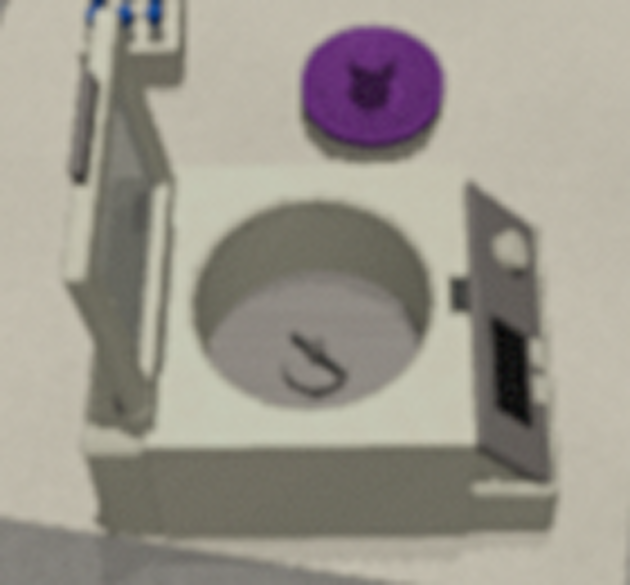

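The crop shows the bowl rim fully visible, and the spindle near crop (320,365) with a dark bar running upper-left to lower-right. I fit the bowl rim for the axis.

```bash
python3 - <<'E'
from h import *
from scipy.optimize import least_squares
W,im=cloud('d0')
m=(abs(W[...,2]-.1158)<.005).astype(np.uint8); m[:195]=0;m[325:]=0
z=np.load('d0.npz');K=z['K'];R=z['R'];t=z['t'];C=-R.T@t
def plane(p,h):
    d=(np.c_[p,np.ones(len(p))]@np.linalg.inv(K).T)@R; return C+d*((h-C[2])/d[:,2])[:,None]
cs,h=cv2.findContours(m,cv2.RETR_CCOMP,cv2.CHAIN_APPROX_NONE)
for c,hh in zip(cs,h[0]):
    if hh[3]>=0 and len(c)>80:
        P=plane(c[:,0,:].astype(float),.1158)[:,:2]
        f=least_squares(lambda q:np.hypot(*(P-q[:2]).T)-q[2],[*P.mean(0),.065],loss='soft_l1',f_scale=.001)
        print('bowl',f.x,np.std(f.fun))
# lid plane
for n in('s0','d0'):
    w=np.load(n+'_all.npy');l=w[w[:,2]>.17];c=np.median(l,0);print(n,'lid',c)
# housing from rect: centrifuge y-centre / lines
w=np.load('d0_top.npy');yaw=np.radians(10);x=np.array([np.cos(yaw),np.sin(yaw)]);y=np.array([-x[1],x[0]])
for n in('s0_top','d0_top'):
    w=np.load(n+'.npy')[:,:2];print(n,np.percentile(w@x,[.5,99.5]),np.percentile(w@y,[.5,99.5]),(f.x[:2]@x,f.x[:2]@y))
# spindle tip points
print(plane(np.array([[180+320/4.5,195+360/4.5]]),.07))
s,p,r=tool();print(p,r.as_rotvec())
print(ctrl.camera_info('wrist')); 
E
```

```text
bowl [0.50654442 0.14913758 0.0651339 ] 0.0010135075576073382
s0 lid [0.60443561 0.16293505 0.22971253]
d0 lid [0.59861083 0.18061131 0.23167065]
s0_top [0.43902848 0.63803323] [-0.02896563  0.14146825] (np.float64(0.5247463423072093), np.float64(0.05891133238593917))
d0_top [0.44129451 0.63475433] [-0.02927406  0.14367396] (np.float64(0.5247463423072093), np.float64(0.05891133238593917))
[[0.49919169 0.16095139 0.07      ]]
[0.21959751 0.61126599 0.22157479] [-5.38886586e-01 -3.09485383e+00  2.64236543e-03]
{'intrinsics': array([[297.31863964,   0.        , 252.42379996],
       [  0.        , 297.31863964, 194.37624649],
       [  0.        ,   0.        ,   1.        ]]), 'R': array([[ 0.33863399,  0.94091531, -0.00232417],
       [ 0.91099813, -0.32724689,  0.25098181],
       [ 0.23539205, -0.08710829, -0.96798901]]), 't': array([-0.64916564, -0.03119089,  0.3903134 ])}
```

```bash
python3 -m handwheel '[[0.087,-0.043,-0.04,-0.0044,0,0,0],[0.087,-0.043,-0.04,-0.0044,0,0,0],[0.087,-0.043,-0.04,-0.0044,0,0,0],[0.087,-0.043,-0.04,-0.0044,0,0,0],[0.087,-0.043,-0.04,-0.0044,0,0,0],[0.087,-0.043,-0.04,-0.0044,0,0,0],[0.087,-0.043,-0.04,-0.0044,0,0,0],[0.087,-0.043,-0.04,-0.0044,0,0,0],[0.087,-0.043,-0.04,-0.0044,0,0,0],[0.087,0,0,0,0,0,-10],[0.087,0,0,0,0,0,-10],[0.087,0,0,0,0,0,-10]]' 30
python3 -m handwheel '[[0.087,0,0,0,0,0,0],[0.087,0,0,0,0,0,0]]'
python3 - <<'E'
from h import *
grab('wrist','w1');s,p,r=tool();print(p,r.as_matrix().round(3),s['joint_positions'],s['ft_force'])
E
```

```text
time: 1.6
position: [0.462, 0.1418, 0.2618]
tool_rot: [0.289, -3.128, 0.0]
ft_force: [0.2, 0.6, -0.1]
grip_width: 1.002
grip_force: 0.0
time: 1.85
position: [0.4621, 0.1422, 0.262]
tool_rot: [0.276, -3.129, 0.0]
ft_force: [-0.1, 0.3, 0.3]
grip_width: 0.999
grip_force: 0.0
[0.46218918 0.14215607 0.26205252] [[-0.984 -0.176 -0.   ]
 [-0.176  0.984 -0.   ]
 [ 0.     0.    -1.   ]] [-0.72942827 -0.06645183  0.36041918  1.80001044  0.02371701  1.40395654
  1.37370274] [-0.52948642  0.36094346 -0.05731372]
```

View pics/w1.png

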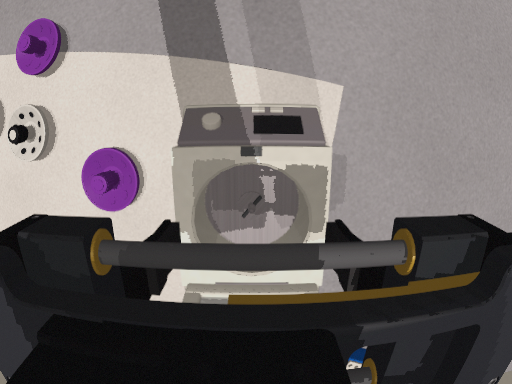

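The wrist view shows the dog bar at about (252,206), running from (244,215) to (262,196). The rotor is at (28,132). I enlarge the dog.

```bash
cat >> h.py <<'E'
def fray(f,p,h):
    z=np.load(f+'.npz');K=z['K'];R=z['R'];t=z['t'];C=-R.T@t
    p=np.atleast_2d(p).astype(float);a=(p-[K[0,2],K[1,2]])/K[0,0];r=np.hypot(*a.T);r[r==0]=1e-9
    d=np.c_[a*(np.sin(r)/r)[:,None],np.cos(r)]@R
    return C+d*((h-C[2])/d[:,2])[:,None]
E
python3 - <<'E'
from h import *
im=cv2.imread('pics/w1.png')[180:235,225:285];im=cv2.convertScaleAbs(im,alpha=1.8)
cv2.imwrite('pics/c2.png',cv2.resize(im,None,fx=10,fy=10,interpolation=cv2.INTER_CUBIC))
E
```

```text
(no output)
```

View pics/c2.png

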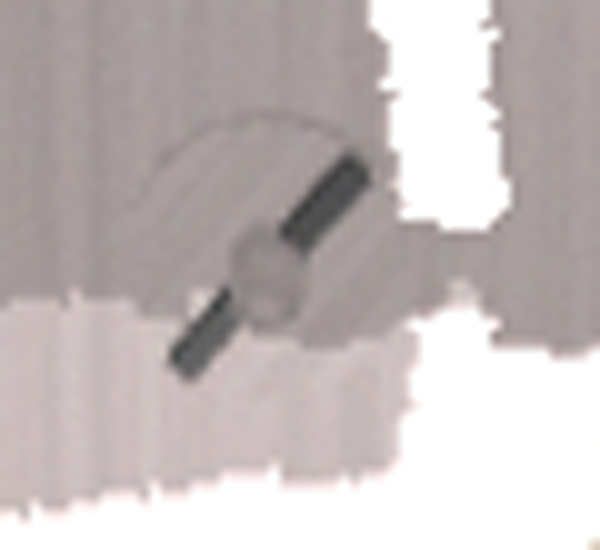

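```bash
python3 -m handwheel '[[0.045,0.0163,-0.0533,0.006,0,0,0],[0.045,0.0163,-0.0533,0.006,0,0,0],[0.045,0.0163,-0.0533,0.006,0,0,0],[0.045,0.0163,-0.0533,0.006,0,0,0],[0.045,0.0163,-0.0533,0.006,0,0,0],[0.045,0.0163,-0.0533,0.006,0,0,0],[0.045,0.0163,-0.0533,0.006,0,0,0],[0.045,0,0,0,0,0,0],[0.045,0,0,0,0,0,0]]'
python3 - <<'E'
from h import *
e=fray('w1',[(259.7,196),(243.2,216)],.056);d=e[0]-e[1];print('dog',e,e.mean(0),np.linalg.norm(d),np.degrees(np.arctan2(d[1],d[0])))
print('nose',fray('w1',[(251.5,205.5)],.07))
grab('wrist','w2');s,p,r=tool();print(p,r.as_matrix().round(3),s['joint_positions'])
print(fray('w2',[(252,150)],.03))
im=cv2.imread('pics/w2.png')[60:260,150:360];cv2.imwrite('pics/c3.png',cv2.resize(im,None,fx=3,fy=3,interpolation=cv2.INTER_CUBIC))
E
```

```text
time: 3.02
position: [0.4165, -0.2446, 0.22]
tool_rot: [0.279, -3.129, -0.001]
ft_force: [0.0, 0.7, 0.8]
grip_width: 0.515
grip_force: 0.0
dog [[0.49026359 0.15617061 0.056     ]
 [0.52064259 0.13982599 0.056     ]] [0.50545309 0.1479983  0.056     ] 0.034496818518973724 151.71870722654592
nose [[0.50048926 0.14734771 0.07      ]]
[ 0.41683771 -0.24394207  0.22008455] [[-0.984 -0.179  0.   ]
 [-0.179  0.984  0.001]
 [-0.     0.001 -1.   ]] [-0.42679757 -0.0930656   0.86522234  1.87948698  0.07238477  1.32343438
  2.16924861]
[[ 0.38664365 -0.25070638  0.03      ]]
```

View pics/c3.png

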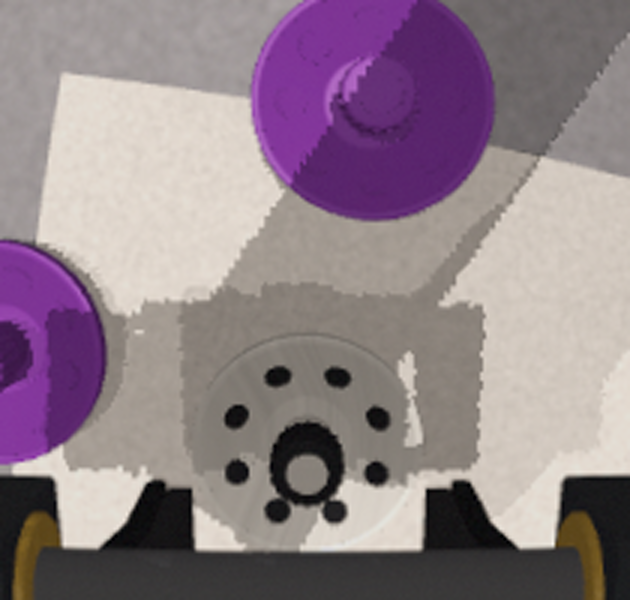

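The rotor is at crop centre (306,445), its knob top at (305,468), and eight holes are clearly visible. I fit them.

```bash
python3 - <<'E'
from h import *
H=np.array([(278,376),(338,377),(377,419),(376,472),(335,511),(278,511),(237,472),(236,416)])/3+[150,60]-.33
for n in('s0','d0'):
    W,_=cloud(n);w=W.reshape(-1,3);w=w[np.isfinite(w[:,0])];q=np.hypot(w[:,0]-.4595,w[:,1]+.237)
    print(n,[(a,round(float(np.median(w[(q>a/1e3)&(q<a/1e3+.004),2])),4)) for a in(0,16,20,24,28,32,36,40,44)])
for h in(.028,.032,.036):
    P=fray('w2',H,h)[:,:2];c=P.mean(0);r=P-c;a=np.degrees(np.arctan2(r[:,1],r[:,0]))
    print(h,c,np.hypot(*r.T).round(4),a.round(1),(np.degrees(np.angle(np.exp(8j*np.radians(a)).mean()))/8)%45)
print('knob',fray('w2',np.array([[305,472]])/3+[149.67,59.67],.062))
z=np.load('w2.npz')['d'];print('depth knob,deck',z[216,251],z[195,251],z[176,262])
i=np.load('w2.npz');print(-i['R'].T@i['t'])
E
```

```text
s0 [(0, 0.0636), (16, 0.0174), (20, 0.0193), (24, 0.0217), (28, 0.0229), (32, 0.0264), (36, 0.0277), (40, 0.0299), (44, 0.0285)]
d0 [(0, 0.0644), (16, 0.0175), (20, 0.0204), (24, 0.0218), (28, 0.0243), (32, 0.0259), (36, 0.0279), (40, 0.03), (44, 0.0303)]
0.028 [ 0.45815047 -0.23796815] [0.0318 0.0317 0.0311 0.0314 0.0317 0.0319 0.0317 0.0319] [-148.1  166.6  121.5   78.    32.3  -12.6  -57.9 -103.1] 32.08129905873698
0.032 [ 0.45693419 -0.23817979] [0.0314 0.0314 0.0308 0.031  0.0314 0.0315 0.0313 0.0315] [-148.1  166.6  121.5   78.    32.3  -12.6  -57.9 -103.1] 32.081299058736946
0.036 [ 0.45571792 -0.23839143] [0.031  0.031  0.0304 0.0307 0.031  0.0311 0.031  0.0311] [-148.1  166.6  121.5   78.    32.3  -12.6  -57.9 -103.1] 32.081299058736974
knob [[ 0.4584214  -0.23859113  0.062     ]]
depth knob,deck 0.3370788 0.3777798 0.35533756
[ 0.35031664 -0.25673172  0.38263579]
```

Rotor at (0.459,-0.238), and the hole phase is 32.1° mod 45. The dog lies at about 61.7° mod 90, on the axis at (0.506,0.1485). Now the grasp.

```bash
python3 -m handwheel '[[0.045,-0.0424,-0.0016,0,0,0,0],[0.045,0,0,0.045,0,0,0],[0.045,0,0,0.045,0,0,0],[0.045,0,0,0.045,0,0,0],[0.045,0,0,0.033,0,0,0],[0.045,0,0,0.015,0,0,0],[0.045,0,0,0,0,0,0],[0.045,0,0,0,0,0,0]]' 30
python3 -m handwheel '[[0.02,0,0,0,0,0,0],[0.02,0,0,0,0,0,0],[0.02,0,0,0,0,0,0],[0.02,0,0,0,0,0,0],[0.02,0,0,0,0,0,0],[0.02,0,0,-0.01,0,0,0],[0.02,0,0,-0.04,0,0,0],[0.02,0,0,0,0,0,0],[0.02,0,0,0,0,0,0]]' 30
python3 - <<'E'
from h import *
s,p,r=tool();print(p,r.as_matrix().round(4),s['joint_positions'],s['ft_force'])
E
```

```text
time: 4.08
position: [0.4597, -0.2394, 0.0385]
tool_rot: [-0.281, 3.127, -0.001]
ft_force: [0.1, 0.4, 0.5]
grip_width: 0.517
grip_force: 0.0
time: 5.2
position: [0.4577, -0.239, 0.0865]
tool_rot: [0.28, -3.128, -0.001]
ft_force: [-0.8, -0.1, -4.4]
grip_width: 0.314
grip_force: 29.9
[ 0.45774768 -0.23898681  0.08649127] [[-9.840e-01 -1.779e-01 -8.000e-04]
 [-1.779e-01  9.840e-01  6.000e-04]
 [ 7.000e-04  7.000e-04 -1.000e+00]] [-0.38534388  0.20729674  0.90185692  1.96614205 -0.18691562  1.0543308
  2.34888595] [-0.78578673 -0.05282739 -4.44157819]
```

```bash
python3 -m handwheel '[[0.02,0,0,-0.058,0,0,0],[0.02,0,0,-0.057,0,0,0],[0.02,-0.01456,0.0466,0,0,0,0],[0.02,-0.01456,0.0466,0,0,0,0],[0.02,-0.01456,0.0466,0,0,0,0],[0.02,-0.01456,0.0466,0,0,0,0],[0.02,-0.01456,0.0466,0,0,0,0],[0.02,-0.01456,0.0466,0,0,0,0],[0.02,-0.01456,0.0466,0,0,0,0],[0.02,-0.01456,0.0466,0,0,0,0],[0.02,0,0,0,0,0,-7],[0.02,0,0,0,0,0,0]]'
python3 -m handwheel '[[0.02,0,0,0,0,0,0],[0.02,0,0,0,0,0,0],[0.02,0,0,0,0,0,0]]'
python3 - <<'E'
from h import *
s,p,r=tool();print(p,r.as_matrix().round(4),s['joint_positions'],s['ft_force'],s['torque'])
grab('side','d1');grab('scene','s1')
for n in('s1','d1'):
    W,_=cloud(n);w=W.reshape(-1,3);w=w[np.isfinite(w[:,0])]
    zr=p[2]-.0375+.03
    q=np.hypot(w[:,0]-p[0],w[:,1]-p[1])<.06
    k=w[q&(abs(w[:,2]-zr)<.006)];print(n,zr,len(k),cv2.minEnclosingCircle(k[:,:2].astype(np.float32)))
im=cv2.imread('pics/d1.png')[170:320,150:350];cv2.imwrite('pics/c4.png',cv2.resize(im,None,fx=4,fy=4,interpolation=cv2.INTER_CUBIC))
E
```

```text
time: 6.7
position: [0.5057, 0.148, 0.2002]
tool_rot: [0.47, -3.103, 0.003]
ft_force: [0.6, -0.4, -3.1]
grip_width: 0.311
grip_force: 29.9
time: 7.08
position: [0.5067, 0.1478, 0.2022]
tool_rot: [-0.469, 3.106, 0.0]
ft_force: [-0.1, 0.1, -4.7]
grip_width: 0.315
grip_force: 29.9
[0.50670044 0.1477722  0.20221498] [[-9.555e-01 -2.951e-01  1.000e-04]
 [-2.951e-01  9.555e-01  3.000e-04]
 [-2.000e-04  3.000e-04 -1.000e+00]] [-0.84676771  0.06886431  0.53966131  1.79972304 -0.03719156  1.28278329
  1.57273068] [-0.07842095  0.08359875 -4.71270648] [ 0.06873679  0.0357369  -0.00379539]
s1 0.1947149750925729 314 ((0.5074554681777954, 0.14684803783893585), 0.04875442758202553)
d1 0.1947149750925729 147 ((0.5070450901985168, 0.1479974091053009), 0.048484742641448975)
```

View pics/c4.png

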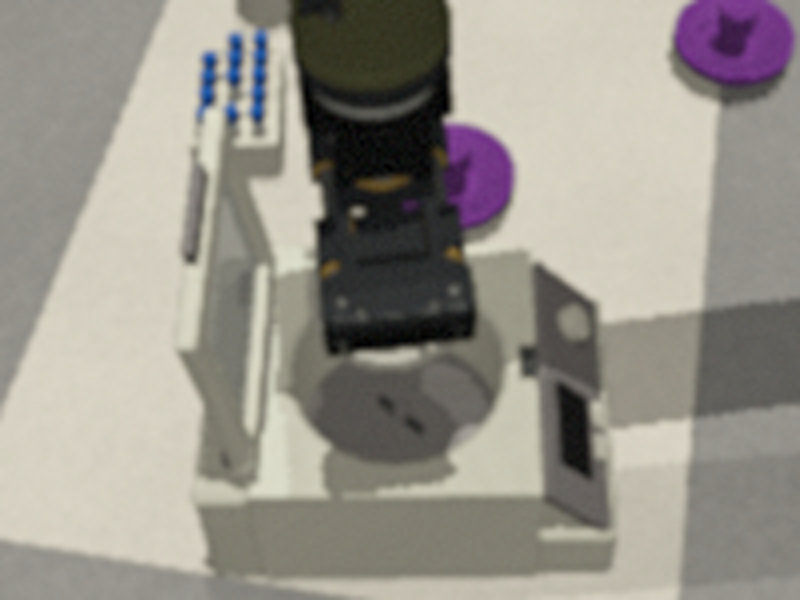

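The rotor hangs centred over the bowl. The dog is visible in the side view from crop (377,396) to (424,432). I check axis and direction from this second view.

```bash
python3 - <<'E'
from h import *
from scipy.optimize import least_squares
z=np.load('d1.npz');K=z['K'];R=z['R'];t=z['t'];C=-R.T@t
p=np.array([[377,396],[424,432]])/4+[150,170]-.375
d=(np.c_[p,np.ones(2)]@np.linalg.inv(K).T)@R;e=C+d*((.056-C[2])/d[:,2])[:,None];v=e[0]-e[1]
print(e.mean(0),np.linalg.norm(v),np.degrees(np.arctan2(v[1],v[0])))
E
```

```text
[0.50566092 0.14879193 0.056     ] 0.03976764433821184 -30.39992234908727
```

```bash
python3 -m handwheel '[[0.02,0.0006,0.0009,0.02,0,0,0],[0.02,0,0,0.03,0,0,0],[0.02,0,0,0.025,0,0,0],[0.02,0,0,0.012,0,0,0],[0.02,0,0,0.003,0,0,0],[0.02,0,0,0,0,0,0],[0.02,0,0,0,0,0,0]]'
for i in 1 2 ; do :; done; python3 -m handwheel '[[0.02,0,0,0.002,0,0,0],[0.02,0,0,0.002,0,0,0],[0.02,0,0,0,0,0,0]]'
```

```text
time: 8.05
position: [0.5066, 0.1492, 0.1132]
tool_rot: [-0.471, 3.104, 0.001]
ft_force: [0.4, -0.8, -2.3]
grip_width: 0.315
grip_force: 29.9
time: 8.43
position: [0.5057, 0.1489, 0.108]
tool_rot: [0.471, -3.106, 0.0]
ft_force: [0.2, -0.2, -3.1]
grip_width: 0.311
grip_force: 29.9
```

```bash
python3 -m handwheel '[[0.02,0,0,0.002,0,0,0],[0.02,0,0,0.002,0,0,0],[0.02,0,0,0,0,0,0]]'; python3 -m handwheel '[[0.02,0,0,0.002,0,0,0],[0.02,0,0,0.002,0,0,0],[0.02,0,0,0,0,0,0]]'
```

```text
time: 8.8
position: [0.5057, 0.1488, 0.1039]
tool_rot: [0.471, -3.106, 0.0]
ft_force: [-0.3, -0.5, -3.8]
grip_width: 0.311
grip_force: 29.9
time: 9.18
position: [0.5058, 0.1489, 0.1]
tool_rot: [0.471, -3.106, 0.0]
ft_force: [0.5, 0.1, -3.0]
grip_width: 0.309
grip_force: 29.9
```

```bash
python3 -m handwheel '[[0.02,0,0,0.002,0,0,0],[0.02,0,0,0.002,0,0,0],[0.02,0,0,0,0,0,0]]'; python3 -m handwheel '[[0.02,0,0,0.001,0,0,0],[0.02,0,0,0.001,0,0,0],[0.02,0,0,0,0,0,0]]'
```

```text
time: 9.55
position: [0.5059, 0.1488, 0.096]
tool_rot: [-0.471, 3.106, -0.0]
ft_force: [0.5, -0.2, -4.3]
grip_width: 0.312
grip_force: 29.9
time: 9.93
position: [0.5059, 0.1489, 0.0942]
tool_rot: [-0.471, 3.106, -0.0]
ft_force: [0.3, -0.3, -3.2]
grip_width: 0.318
grip_force: 29.9
```

```bash
python3 -m handwheel '[[0.02,0,0,0.001,0,0,0],[0.02,0,0,0,0,0,0],[0.02,0,0,0,0,0,0]]'; python3 -m handwheel '[[0.02,0,0,0.001,0,0,0],[0.02,0,0,0,0,0,0],[0.02,0,0,0,0,0,0]]'
```

```text
time: 10.3
position: [0.506, 0.149, 0.0933]
tool_rot: [-0.471, 3.106, 0.0]
ft_force: [0.2, -0.4, -1.8]
grip_width: 0.314
grip_force: 29.9
time: 10.68
position: [0.506, 0.149, 0.0925]
tool_rot: [-0.471, 3.106, 0.0]
ft_force: [-0.6, -0.6, 2.4]
grip_width: 0.314
grip_force: 29.9
```

```bash
python3 -m handwheel '[[0.02,0,0,0,0,0,1.5],[0.02,0,0,0,0,0,1.5],[0.02,0,0,0,0,0,1.5],[0.02,0,0,0,0,0,0]]'; python3 -m handwheel '[[0.02,0,0,0,0,0,-1.5],[0.02,0,0,0,0,0,-1.5],[0.02,0,0,0,0,0,-1.5],[0.02,0,0,0,0,0,-1.5],[0.02,0,0,0,0,0,-1.5],[0.02,0,0,0,0,0,-1.5],[0.02,0,0,0,0,0,0]]'
```

```text
time: 11.18
position: [0.5062, 0.1491, 0.0923]
tool_rot: [-0.348, 3.121, 0.0]
ft_force: [0.0, 0.5, 3.4]
grip_width: 0.319
grip_force: 29.9
time: 12.05
position: [0.5058, 0.1487, 0.0922]
tool_rot: [0.593, -3.085, 0.0]
ft_force: [0.4, -0.2, 3.7]
grip_width: 0.315
grip_force: 29.9
```

```bash
python3 -m handwheel '[[0.02,0,0,0,0,0,3],[0.02,0,0,0,0,0,3],[0.02,0,0,0,0,0,3],[0.02,0,0,0,0,0,2],[0.02,0,0,0,0,0,2],[0.02,0,0,0,0,0,2],[0.02,0,0,0,0,0,2],[0.02,0,0,0,0,0,0]]'; python3 -m handwheel '[[0.02,0,0,0,0,0,1.5],[0.02,0,0,0,0,0,1.5],[0.02,0,0,0,0,0,1.5],[0.02,0,0,0,0,0,1.5],[0.02,0,0,0,0,0,1.5],[0.02,0,0,0,0,0,1.5],[0.02,0,0,0,0,0,1.5],[0.02,0,0,0,0,0,1.5],[0.02,0,0,0,0,0,1.5],[0.02,0,0,0,0,0,1.5],[0.02,0,0,0,0,0,0],[0.02,0,0,0,0,0,0]]'
```

```text
time: 13.05
position: [0.5059, 0.149, 0.0922]
tool_rot: [-0.129, 3.139, 0.0]
ft_force: [-0.5, -1.5, 2.7]
grip_width: 0.313
grip_force: 29.9
time: 14.55
position: [0.5059, 0.1489, 0.0922]
tool_rot: [0.281, 3.129, 0.0]
ft_force: [1.2, -0.5, 3.0]
grip_width: 0.31
grip_force: 29.9
```

```bash
python3 -m handwheel '[[0.04,0,0,0,0,0,0],[0.04,0,0,-0.001,0,0,0],[0.04,0,0,0,0,0,-10],[0.04,0,0,0,0,0,-10],[0.04,0,0,0,0,0,-10],[0.04,0,0,0,0,0,-10],[0.04,0,0,0,0,0,-10],[0.04,0,0,0,0,0,0],[0.02,0,0,0,0,0,0],[0.02,0,0,0,0,0,0],[0.02,0,0,0,0,0,0],[0.02,0,0,0,0,0,0]]' 30; python3 -m handwheel '[[0.02,0,0,0.001,0,0,0],[0.02,0,0,0,0,0,0],[0.02,0,0,0,0,0,0]]'
```

```text
time: 16.05
position: [0.5056, 0.149, 0.0931]
tool_rot: [1.067, -2.954, -0.0]
ft_force: [0.1, 0.2, 0.3]
grip_width: 0.314
grip_force: 30.0
time: 16.42
position: [0.5058, 0.1491, 0.0924]
tool_rot: [-1.068, 2.954, 0.001]
ft_force: [-2.9, 0.5, 2.4]
grip_width: 0.313
grip_force: 30.0
```

```bash
python3 -m handwheel '[[0.02,0,0,0,0,0,1.5],[0.02,0,0,0,0,0,1.5],[0.02,0,0,0,0,0,1.5],[0.02,0,0,0,0,0,1.5],[0.02,0,0,0,0,0,1.5],[0.02,0,0,0,0,0,1.5],[0.02,0,0,0,0,0,1.5],[0.02,0,0,0,0,0,1.5],[0.02,0,0,0,0,0,1.5],[0.02,0,0,0,0,0,1.5],[0.02,0,0,0,0,0,1.5],[0.02,0,0,0,0,0,0]]'; python3 -m handwheel '[[0.02,0,0,0,0,0,1.5],[0.02,0,0,0,0,0,1.5],[0.02,0,0,0,0,0,0]]'
```

```text
time: 17.92
position: [0.506, 0.1488, 0.0921]
tool_rot: [-0.632, 3.077, -0.0]
ft_force: [0.9, -0.4, 2.5]
grip_width: 0.312
grip_force: 30.0
time: 18.3
position: [0.5049, 0.1488, 0.0912]
tool_rot: [0.551, -3.091, 0.001]
ft_force: [-0.1, -0.3, -4.2]
grip_width: 0.31
grip_force: 30.0
```

The rotor dropped onto the dog (force back to hanging weight). Lowering gently.

```bash
python3 -m handwheel '[[0.02,0,0,0.001,0,0,0],[0.02,0,0,0.001,0,0,0],[0.02,0,0,0,0,0,0]]'; python3 -m handwheel '[[0.02,0,0,0.001,0,0,0],[0.02,0,0,0.0005,0,0,0],[0.02,0,0,0,0,0,0]]'
```

```text
time: 18.68
position: [0.5055, 0.1489, 0.0899]
tool_rot: [0.552, -3.092, 0.0]
ft_force: [-0.3, -0.6, -3.1]
grip_width: 0.311
grip_force: 30.0
time: 19.05
position: [0.5058, 0.1488, 0.0886]
tool_rot: [0.552, -3.093, 0.0]
ft_force: [-0.4, -0.9, -3.8]
grip_width: 0.311
grip_force: 30.0
```

```bash
python3 -m handwheel '[[0.02,0,0,0.001,0,0,0],[0.02,0,0,0.0005,0,0,0],[0.02,0,0,0,0,0,0]]'; python3 -m handwheel '[[0.02,0,0,0.001,0,0,0],[0.02,0,0,0,0,0,0],[0.02,0,0,0,0,0,0]]';  python3 -m handwheel '[[0.02,0,0,0.0007,0,0,0],[0.02,0,0,0,0,0,0],[0.02,0,0,0,0,0,0]]'
```

```text
time: 19.42
position: [0.5058, 0.1488, 0.0871]
tool_rot: [0.552, -3.093, 0.0]
ft_force: [-0.2, -1.0, -3.2]
grip_width: 0.313
grip_force: 30.0
time: 19.8
position: [0.5059, 0.1489, 0.0863]
tool_rot: [-0.552, 3.093, 0.0]
ft_force: [-1.1, -1.9, -1.1]
grip_width: 0.31
grip_force: 30.0
time: 20.18
position: [0.506, 0.1489, 0.0857]
tool_rot: [-0.552, 3.092, 0.0]
ft_force: [-0.8, -0.8, 3.9]
grip_width: 0.312
grip_force: 30.0
```

Fully home: contact at 0.0863, exactly 7 mm below the dog top. Release and rise.

```bash
python3 -m handwheel '[[0.045,0,0,-0.0007,0,0,0],[0.045,0,0,0,0,0,0],[0.045,0,0,0,0,0,0],[0.045,0,0,0,0,0,0],[0.045,0,0,-0.02,0,0,0],[0.045,0,0,-0.05,0,0,0],[0.045,0,0,-0.06,0,0,0],[0.045,0,0,-0.06,0,0,0],[0.045,0,0,-0.04,0,0,10],[0.0,0,0,-0.01,0,0,0],[0.0,0,0,0,0,0,0]]'
python3 - <<'E'
from h import *
grab('side','d2')
s,p,r=tool();print(p,r.as_matrix().round(3),s['joint_positions'])
W,_=cloud('d2');w=W.reshape(-1,3);w=w[np.isfinite(w[:,0])];q=np.hypot(w[:,0]-.506,w[:,1]-.1488)
for a in (0,4,8): 
    k=w[(q>=a/1e3)&(q<a/1e3+.004)&(w[:,2]<.14)];print(len(k),np.median(k[:,2]) if len(k) else '')
im=cv2.imread('pics/d2.png')[170:320,150:350];cv2.imwrite('pics/c5.png',cv2.resize(im,None,fx=4,fy=4,interpolation=cv2.INTER_CUBIC))
E
```

```text
time: 21.55
position: [0.5059, 0.1489, 0.3259]
tool_rot: [-0.283, 3.129, 0.0]
ft_force: [0.5, -0.2, 0.3]
grip_width: 0.369
grip_force: 0.0
[0.50534102 0.14882241 0.3247999 ] [[-0.984 -0.179 -0.002]
 [-0.179  0.984 -0.001]
 [ 0.002 -0.    -1.   ]] [-0.86274824  0.01628822  0.53705757  1.60327565 -0.00815874  1.52616128
  1.42561688]
7 0.11275022181447458
23 0.11237002250955842
85 0.10639217619168659
```

View pics/c5.png

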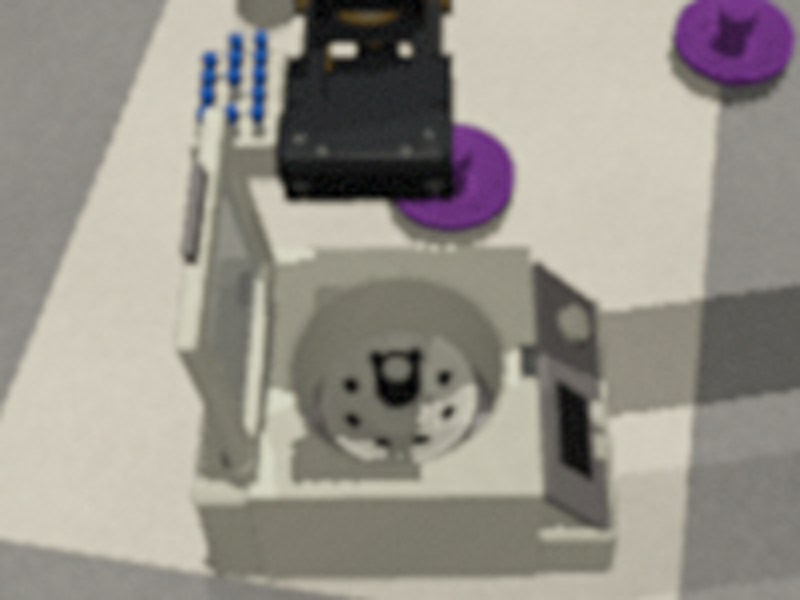

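The rotor sits level and low in the bowl, with the knob at crop (398,372) and its top near 0.111 m, so it is home. Now go behind the lid.

```bash
python3 -m handwheel '[[0.0,-0.04,0,-0.01,0,0,0],[0.0,-0.05,0,-0.01,0,0,0],[0.0,-0.05,0,0,0,0,0],[0.0,-0.02,0,0,0,0,0],[0.0,0,0,0.04,0,0,0],[0.0,0,0,0.05,0,0,0],[0.0,0,0,0.03,0,0,0],[0.0,0,0,0,0,0,0]]' 30; python3 -m handwheel '[[0.0,0.015,0,0,0,0,0],[0.0,0.01,0,0,0,0,0],[0.0,0,0,0,0,0,0]]'
```

```text
time: 22.6
position: [0.6606, 0.1769, 0.221]
tool_rot: [0.28, -3.12, 0.003]
ft_force: [0.9, -0.1, 0.3]
grip_width: 0.006
grip_force: 0.0
time: 22.98
position: [0.6387, 0.173, 0.2273]
tool_rot: [-0.281, 3.128, 0.001]
ft_force: [-0.2, 0.1, 0.9]
grip_width: 0.007
grip_force: 0.0
```

```bash
python3 -m handwheel '[[0.0,0.012,0,-0.002,0,0,0],[0.0,0.012,0,-0.002,0,0,0],[0.0,0.012,0,-0.001,0,0,0],[0.0,0,0,0,0,0,0]]'; python3 -m handwheel '[[0.0,0.0147,0,0.001,0,0,0],[0.0,0.0147,0,0.002,0,0,0],[0.0,0.0147,0,0.003,0,0,0],[0.0,0.0147,0,0.004,0,0,0],[0.0,0,0,0,0,0,0]]'
```

```text
time: 23.48
position: [0.6024, 0.1665, 0.2317]
tool_rot: [-0.281, 3.129, 0.002]
ft_force: [-0.8, 1.0, -0.1]
grip_width: 0.003
grip_force: 0.0
time: 24.1
position: [0.5447, 0.1561, 0.2212]
tool_rot: [0.281, -3.128, -0.001]
ft_force: [-0.5, 1.1, -0.1]
grip_width: 0.005
grip_force: 0.0
```

```bash
python3 - <<'E'
from h import *
grab('side','d3');grab('scene','s3')
im=np.hstack([cv2.resize(cv2.imread('pics/d3.png')[150:320,170:340],(400,400)),cv2.resize(cv2.imread('pics/s3.png')[130:280,290:440],(400,400))]);cv2.imwrite('pics/c6.png',im)
E
```

```text
(no output)
```

View pics/c6.png

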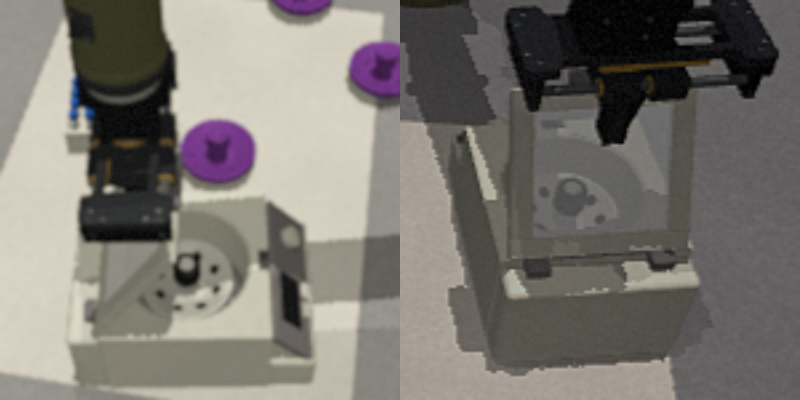

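The lid follows the fingers, at about 60° in both views, and the fingertip is on the window at right-half (613,135). I continue along the arc.

```bash
python3 -m handwheel '[[0.0,0.013,0,0.007,0,0,0],[0.0,0.012,0,0.008,0,0,0],[0.0,0.011,0,0.01,0,0,0],[0.0,0.01,0,0.012,0,0,0],[0.0,0.007,0,0.012,0,0,0],[0.0,0.006,0,0.012,0,0,0],[0.0,0.004,0,0.012,0,0,0],[0.0,0,0,0,0,0,0]]'; python3 -m handwheel '[[0.0,0.002,0,0.008,0,0,0],[0.0,0.001,0,0.006,0,0,0],[0.0,0,0,0,0,0,0]]'
```

```text
time: 25.2
position: [0.4824, 0.1445, 0.147]
tool_rot: [0.28, -3.127, 0.001]
ft_force: [-1.1, -0.6, 0.5]
grip_width: 0.004
grip_force: 0.0
time: 25.58
position: [0.4801, 0.1442, 0.1336]
tool_rot: [0.28, -3.128, 0.001]
ft_force: [-0.5, 0.1, -0.4]
grip_width: 0.01
grip_force: 0.0
```

```bash
python3 -m handwheel '[[0.0,0,0,0.002,0,0,0],[0.0,0,0,0.001,0,0,0],[0.0,0,0,0,0,0,0]]'; python3 -m handwheel '[[0.0,0,0,0.001,0,0,0],[0.0,0,0,0,0,0,0],[0.0,0,0,0,0,0,0]]';python3 -m handwheel '[[0.0,0,0,0.0007,0,0,0],[0.0,0,0,0,0,0,0],[0.0,0,0,0,0,0,0]]'
```

```text
time: 25.95
position: [0.4805, 0.1443, 0.1312]
tool_rot: [-0.28, 3.129, 0.0]
ft_force: [-0.6, 0.2, -0.8]
grip_width: 0.004
grip_force: 0.0
time: 26.32
position: [0.4805, 0.1444, 0.1302]
tool_rot: [-0.281, 3.129, 0.0]
ft_force: [-0.7, -0.3, 0.7]
grip_width: 0.009
grip_force: 0.0
time: 26.7
position: [0.4805, 0.1443, 0.1294]
tool_rot: [-0.281, 3.129, 0.0]
ft_force: [-0.3, -1.0, -0.1]
grip_width: 0.005
grip_force: 0.1
```

```bash
python3 -m handwheel '[[0.0,0,0,0.0007,0,0,0],[0.0,0,0,0,0,0,0],[0.0,0,0,0,0,0,0]]'; python3 -m handwheel '[[0.0,0,0,0.0007,0,0,0],[0.0,0,0,0,0,0,0],[0.0,0,0,0,0,0,0]]';python3 - <<'E'
from h import *
grab('side','d4')
W,_=cloud('d4');w=W.reshape(-1,3);w=w[np.isfinite(w[:,0])]
c=(w[:,0]-.506)*.985+(w[:,1]-.1488)*.172;y=-(w[:,0]-.506)*.172+(w[:,1]-.1488)*.985
for a in range(-80,80,20):
    k=w[(c>a/1e3)&(c<a/1e3+.02)&(abs(abs(y)-.073)<.005)&(w[:,2]<.2),2];print(a,len(k),np.median(k))
E
```

```text
time: 27.08
position: [0.4805, 0.1443, 0.1287]
tool_rot: [-0.281, 3.129, 0.0]
ft_force: [0.0, -0.5, -0.8]
grip_width: 0.004
grip_force: 0.0
time: 27.45
position: [0.4805, 0.1443, 0.128]
tool_rot: [-0.281, 3.129, 0.0]
ft_force: [-0.5, 0.8, -0.2]
grip_width: 0.005
grip_force: 0.0
-80 65 0.12346982410825347
-60 62 0.12898720704399871
-40 61 0.12798207993762395
-20 57 0.12940613127910325
0 55 0.12893353485413525
20 84 0.13003813933619648
40 85 0.12939420599590407
60 87 0.12946950218973532
```

```bash
python3 -m handwheel '[[0.0,0,0,0.001,0,0,0],[0.0,0,0,0,0,0,0],[0.0,0,0,0,0,0,0]]'; python3 -m handwheel '[[0.0,0,0,0.001,0,0,0],[0.0,0,0,0,0,0,0],[0.0,0,0,0,0,0,0]]'; python3 -m handwheel '[[0.0,0,0,0.001,0,0,0],[0.0,0,0,0,0,0,0],[0.0,0,0,0,0,0,0]]'
```

```text
time: 27.88
position: [0.4805, 0.1443, 0.1274]
tool_rot: [-0.28, 3.129, 0.0]
ft_force: [-1.4, -0.5, 5.1]
grip_width: 0.004
grip_force: 2.5
time: 28.25
position: [0.4805, 0.1444, 0.1273]
tool_rot: [0.28, -3.129, -0.001]
ft_force: [-4.0, -1.7, 12.1]
grip_width: 0.004
grip_force: 5.7
time: 28.62
position: [0.4806, 0.1444, 0.1272]
tool_rot: [0.28, -3.129, -0.002]
ft_force: [-6.4, -2.2, 17.7]
grip_width: 0.005
grip_force: 8.9
```

Firm stop at 17 N, so the lid is shut. I retreat straight up, check and hand in.

```bash
python3 -m handwheel '[[0.0,0,0,-0.004,0,0,0],[0.0,0,0,-0.03,0,0,0],[0.0,0,0,-0.05,0,0,0],[0.0,0,0,-0.05,0,0,0],[0.0,0,0,0,0,0,0],[0.0,0,0,0,0,0,0],[0.0,0,0,0,0,0,0],[0.0,0,0,0,0,0,0]]'; python3 - <<'E'
from h import *
grab('side','d5')
W,_=cloud('d5');w=W.reshape(-1,3);w=w[np.isfinite(w[:,0])]
c=(w[:,0]-.506)*.985+(w[:,1]-.1488)*.172;y=-(w[:,0]-.506)*.172+(w[:,1]-.1488)*.985
m=(c>-.06)&(c<.07)&(abs(abs(y)-.072)<.005)&(w[:,2]<.2)&(w[:,2]>.11)
f=np.polyfit(c[m],w[m,2],1);print(m.sum(),f)
if abs(f[0])<.04: print(ctrl.close_job())
E
```

```text
time: 29.62
position: [0.4799, 0.1441, 0.2578]
tool_rot: [0.28, -3.127, 0.002]
ft_force: [-0.5, -0.0, -0.1]
grip_width: 0.006
grip_force: 0.0
371 [0.01191113 0.12711726]
the job is handed in; nothing more can be done
None
```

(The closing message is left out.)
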